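# Turn a rotary bearing rack to the latch and lock it

### The job

Turn the rotary bearing rack by pushing on one of the spokes of its star handle with the fingertips until the largest bearing faces the open latch, so that the gap between its two rim pins stands before the tooth. Let the rack come to rest, then push the latch's upright post towards the rack until the latch is fully closed, with the tooth between those pins. Turn it steadily without flinging it round, do not touch or lift the bearings, leave everything else on the bench where it is, and finish clear of everything.

Things in the scene. Friction and masses are not known exactly. Their poses are not given: they have to be found in the camera images.
- rack: Turning aluminium disc, 344 mm across, top 28 mm above the bench; turns either way without end, stays where left (friction 0.25 N m). Origin on its vertical axis at bench height; x points to the largest bearing's spigot. Six spigots, every 60 degrees, 115 mm out; beyond each, on the rim 163 mm out, two 8 mm pins (tops 50 mm above the bench) with a 26 mm gap between them.
- star: Handle fixed to the disc, origin and axes as rack: hub 32 mm thick, 114 mm high, with three level spokes at 30, 150 and 270 degrees (counter-clockwise from above) from the rack's x axis. Spoke: round bar 12 mm thick, its axis 100 mm above the bench, ending 105 mm out in a 20 mm ball. Free below down to the bearings (tops at most 47 mm above the bench).
- rack_base: The fixed base under the disc. Origin on the disc's axis at bench height; its x axis points from the axis towards the latch's closed tooth (point seat), roughly to the robot's left.
- notch (a point): On the disc: middle of the gap between the two rim pins outside the largest bearing, 165 mm from the axis, 40 mm above the bench.
- nest (a point): On the disc: foot of the spigot that carries the largest bearing, 115 mm from the axis, 28 mm above the bench.
- seat (a point): Fixed point of the base where the latch's tooth comes to lie when closed, 165 mm from the axis, 40 mm above the bench. The disc is in position when notch lies at seat.
- latch (a joint): Angle (rad) of the latch arm about its vertical pivot: 0 closed against its stop, tooth between two rim pins; grows as the arm swings outward from the disc (clockwise from above), 1.0 fully open. Stays where left (about 1 N at the post). The tooth, 8 mm thick, strikes the pins unless a gap faces it within about 9 mm.
- latch_pivot (a point): Latch pivot axis, fixed on the base, 40 mm above the bench: 195 mm from the rack's axis along the base's x axis and 85 mm towards its -y. From here the arm (16 mm wide, 34 to 46 mm above the bench) points along the base's +y axis when closed.
- latch_post (a point): Top centre of the upright post on the latch arm's free end: 14 mm thick, rising from the arm to 95 mm above the bench (this point), 110 mm from the pivot. Push on its outer side, towards the disc, to close the latch.
- brg_large: The largest bearing on the rack: loose steel ball bearing lying flat over a spigot (18 mm thick, 12 mm high), 72 mm outside diameter, 20 mm bore, 19 mm high. Origin at the centre of its underside, which rests 28 mm above the bench.
- brg_a: A smaller bearing on the rack: loose steel ball bearing lying flat over a spigot (18 mm thick, 12 mm high), 52 mm outside diameter, 20 mm bore, 15 mm high. Origin at the centre of its underside, which rests 28 mm above the bench.
- brg_b: A smaller bearing on the rack: loose steel ball bearing lying flat over a spigot (18 mm thick, 12 mm high), 47 mm outside diameter, 20 mm bore, 14 mm high. Origin at the centre of its underside, which rests 28 mm above the bench.
- brg_c: A smaller bearing on the rack: loose steel ball bearing lying flat over a spigot (18 mm thick, 12 mm high), 42 mm outside diameter, 20 mm bore, 12 mm high. Origin at the centre of its underside, which rests 28 mm above the bench.
- brg_d: A smaller bearing on the rack: loose steel ball bearing lying flat over a spigot (18 mm thick, 12 mm high), 47 mm outside diameter, 20 mm bore, 14 mm high. Origin at the centre of its underside, which rests 28 mm above the bench.
- grease_tin: Bystander: loose short round yellow tin, 60 diameter, 65 high, near the latch's pivot (mm). Origin at the centre of its underside.
- carton_a: Bystander: loose small blue carton 55 x 55 x 45 high, near the latch on the robot side (mm). Origin at the centre of its underside.
- carton_b: Bystander: loose green carton 80 x 80 x 50 high, to the right of the rack (mm). Origin at the centre of its underside.
- carton_c: Bystander: loose flat white carton 60 x 90 x 35 high, right of the rack, beyond the green one (mm). Origin at the centre of its underside.
- screwdriver: Bystander: loose screwdriver lying on the bench, right of the rack, about 200 long; origin on the bench under its middle (mm). 
- spare_bearing: Bystander: loose ball bearing 62 outside diameter, 16 high, lying flat on the bench left of the latch (mm). Origin at the centre of its underside.
- tape_roll: Bystander: loose roll of brown tape, 84 diameter, 48 high, lying flat at the left (mm). Origin at the centre of its underside.
Mind the look-alikes: they are no part of the job. What is shaped like the brg_large but turquoise or yellow is not meant.

How it is judged:
By the outcome, as a careful person would: the job done as asked, in the order asked, and still so for the second after the job is handed in, with the robot touching nothing.
It also fails if it takes over 64 s, if anything falls off the work surface, if the arm or the gripper's body presses on something with over 40 N, if the wrist force passes 120 N, or if a joint passes its speed limit or range.

### The arm

A 6-joint arm with a two-finger parallel gripper is mounted at the origin on the work surface. World frame = base frame: x ahead of the robot, y to its left, z up, the work surface at z = 0. Lengths are in m, angles in rad, forces in N, time in s.
With the tool pointing down it reaches from about 0.3 to 0.75 m from the base axis. Payload 8.5 kg.
Tool frame: the origin (TCP) lies between the finger pads; the fingertips stand 25 mm ahead of it and the grasp point (between the pads) lies 6 mm ahead of it (nose_length is the z of the fingertips in the tool frame, in m); z points along the fingers, y is the line along which they close (so a half turn about z gives the same grasp; the last joint's range is limited). The gripper opens to 88 mm and grips with 3 to 60 N. Pads are 18 mm wide; open, the fingers measure 123 mm over their backs; the gripper's body (75 mm by 187 mm) begins 45 mm behind the grasp point.
Start: joints at [-1.348, 0.381, 1.297, -0, 1.464, -0.215], TCP at [0.233, -0.498, 0.264] pointing down, gripper open.
Joint ranges: [-3.11, 3.11], [-0.89, 2.33], [0.22, 2.48], [-1.42, 4.56], [0.17, 2.85], [-2.88, 2.88]. Speed limits (rad/s): [2.39, 2.39, 3.14, 3.14, 3.14, 3.14].

### API

Orientations are given as a unit quaternion [x, y, z, w].
In Python, from rig import get_state, grab_frame, close_job, nose_length gives the robot as it stands.
- The arm moves only by the tool move_arm, never from a script. Its arguments are lists of equal length, an entry for each row: "delta_pos": the shift along the tool's x, y, z in cm, a list of three; "twist": the turn, a rotation vector about the tool's x, y, z in degrees, a list of three. In form: {"delta_pos": [[x, y, z], ...], "twist": [[wx, wy, wz], ...]}. A call has 1 to 12 rows; each row shifts and turns the commanded pose from where the row before left it, along the tool's axes as they then stand; what a row does not reach is not made up. A row lasts 1/12 s, in which the tool goes at most 41.7 mm and 7.16 degrees, less where a joint would pass 70% of its speed; a pose out of reach is approached as far as the arm can. A call is refused whole if a number of a shift passes 4.17 or a number of a turn 7.16, either way. A call with a gripper value outside its range is refused whole. "gripper" is the finger opening in cm, from 0 to 8.81, set as the call begins (left out, the last holds). The fingers move at their own pace and stop on an object; "newtons" is the grip in N (left out, the last holds). Time passes only in rows, so rows that do not move let the fingers close. It gives the time, the measured TCP pose, the force, the opening and the grip force at its end, in the units of the state.
- get_state(): the state, without advancing time (a new reading comes with each control period).
- grab_frame(name): name is "scene" or "top" or "wrist"; returns a dict with "color" (420x560x3 uint8, blue, green, red), "range_z" (420x560 float32, m along the optical axis (not along the pixel's ray), 0 where there is no reading), "K" (3x3 intrinsics, pixels), "camera_from_world" (4x4, takes a point from world to camera coordinates); the wrist camera has in their place "mount" (4x4, takes a point from camera to tool coordinates, whose origin is the TCP and whose axes are the flange's). Camera axes: x right, y up, looking along -z (the intrinsics and any distortion apply to the point x, -y, -z); pixel columns grow to the right and rows downward; lengths in m; the calibration is good to about 2 mm. A picture is of the moment at which its call begins: read the wrist's pose just before it.
- close_job(): hands the job in; it is judged then, once.
The state is a dict: "t": time; "q": joint angles; "qvel": joint speeds; "effort": joint torques, N m; "tcp_pos": TCP position; "ee_rot": TCP orientation; "contact_force": force on the tool from outside, world axes, zero at the start; "torque": the same for the moment, N m; "finger_gap": finger opening in m; "finger_force": force on a finger pad.
Only numpy, scipy, OpenCV 4.12 (cv2) and the standard library are available. Lean on these libraries where they do the work, as an engineer would, in place of code of your own. Each camera call takes 0.05 s, during which the arm holds its last target. There are 200 camera calls.

## Working session

There is one attempt and no reset: what is moved stays moved. The work goes in short steps, Python scripts to look and compute and a tool call to move; the robot and the scene stay as the last step left them, time stands still between calls to the robot, and variables do not carry over. Pictures are saved under pics/ and viewed, at most 10 in all, crops included, and the job is handed in when it is done.

Besides the shell and the picture viewer there is one more tool, called in YAML: its name, and indented under it one key for each argument. move_arm: Moves the arm, as the interface text tells. Its arguments: {"type":"object","properties":{"delta_pos":{"type":"array","items":{"type":"array","items":{"type":"number"}}},"twist":{"type":"array","items":{"type":"array","items":{"type":"number"}}},"gripper":{"type":"number"},"newtons":{"type":"number"}},"required":["delta_pos","twist"]}

```bash
ls; mkdir -p pics
python3 - <<'E'
from rig import *
import cv2,numpy as np
s=get_state();print(s['t'],s['tcp_pos'],s['ee_rot'],s['finger_gap'],nose_length)
for n in("top","scene"):
    f=grab_frame(n);cv2.imwrite(f'pics/{n}0.png',f['color']);np.savez(f'{n}0.npz',**f)
    print(f['K'],f['camera_from_world'],[k for k in f])
E
```

```text
pics
0.0 [ 0.23310379 -0.49790409  0.26311477] [ 9.76135368e-01  2.17161717e-01 -8.61124834e-06 -7.28865612e-04] 0.08807286846433879 0.025
[[383.852748     0.         277.05851786]
 [  0.         383.852748   215.06076301]
 [  0.           0.           1.        ]] [[ 0.00291762 -0.99999341  0.00216145 -0.01676044]
 [ 0.97884094  0.00329813  0.20459602 -0.61431337]
 [-0.2046018   0.00151878  0.97884411 -0.89187659]
 [ 0.          0.          0.          1.        ]] ['color', 'range_z', 'K', 'camera_from_world']
[[451.64623734   0.         291.50393604]
 [  0.         451.64623734 207.37151501]
 [  0.           0.           1.        ]] [[-0.88101137  0.47288425  0.01412256  0.5656812 ]
 [-0.38841504 -0.74003803  0.54906965  0.17857589]
 [ 0.27009762  0.47825119  0.83565727 -1.65902458]
 [ 0.          0.          0.          1.        ]] ['color', 'range_z', 'K', 'camera_from_world']
```

View pics/top0.png

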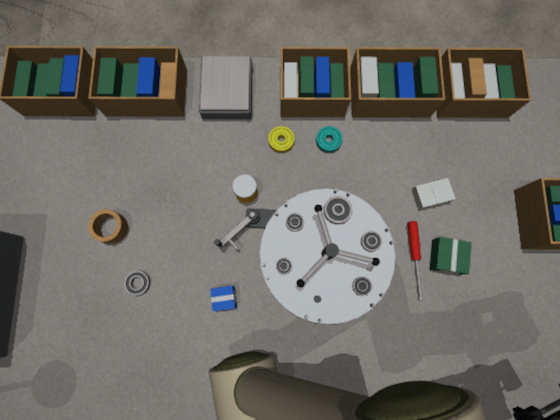

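View pics/scene0.png

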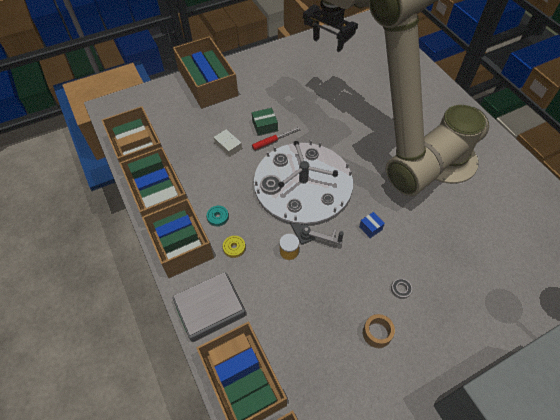

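The top view shows the rack centred at about (328,255). The steel large bearing is at (338,209), and the spoke balls are at (318,208), (301,283) and (376,262). The latch pivot is at (253,215) and the arm end/post at about (218,243). The look-alikes are the yellow ring (281,139), the turquoise ring (329,139), the spare bearing on the bench (137,283) and the smaller rack bearings (294,222), (371,241), (362,286), (284,266). I choose (338,209).

```bash
cat > h.py <<'E'
import numpy as np,cv2
def ray(f,u,v,z):
    K,T=f['K'],f['camera_from_world'];R=T[:3,:3];o=-R.T@T[:3,3]
    d=R.T@np.array([(u-K[0,2])/K[0,0],-(v-K[1,2])/K[1,1],-1]);return o+d*(z-o[2])/d[2]
def proj(f,p):
    c=f['camera_from_world']@np.append(p,1);return f['K'][0,2]-f['K'][0,0]*c[0]/c[2],f['K'][1,2]+f['K'][1,1]*c[1]/c[2]
E
python3 - <<'E'
from h import *
f=np.load('top0.npz');im=f['color']
K,T=f['K'],f['camera_from_world'];R=T[:3,:3];o=-R.T@T[:3,3]
v,u=np.mgrid[:420,:560];z=f['range_z']
P=np.stack([(u-K[0,2])/K[0,0]*z,-(v-K[1,2])/K[1,1]*z,-z],-1)@R+o
h=P[...,2]
m=((h>.02)&(h<.036)&(u>240)&(u<420)&(v>170)&(v<340)).astype(np.uint8)
c=max(cv2.findContours(m,0,1)[0],key=cv2.contourArea)[:,0]
hull=cv2.convexHull(c)[:,0]
W=np.array([ray(f,a,b,.028)[:2] for a,b in c]).astype(np.float32)
(cx,cy),r=cv2.minEnclosingCircle(W);print('disc',cx,cy,r,len(c))
for n,(a,b),zz in [('hub',(332,251),.114),('b1',(318,208),.11),('b2',(301,283),.11),('b3',(376,262),.11),('large',(338,209),.047),('pivot',(253,215),.05),('post',(218,243),.095)]:
    print(n,ray(f,a,b,zz).round(4),'depth pt max h',P[b-4:b+5,a-4:a+5].reshape(-1,3)[P[b-4:b+5,a-4:a+5,2].argmax()].round(4))
pm=((h>.085)&(h<.125)&(u>200)&(u<420)&(v>190)&(v<320)).astype(np.uint8)
n,l,st,ce=cv2.connectedComponentsWithStats(pm);print(st[1:],ce[1:])
a=cv2.resize(im[185:325,195:405],None,fx=3.8,fy=3.8,interpolation=cv2.INTER_CUBIC);cv2.imwrite('pics/c1.png',a)
E
```

```text
disc 0.5216267704963684 -0.1425371617078781 0.17153429985046387 414
hub [ 0.5194 -0.1419  0.114 ] depth pt max h [ 0.4189 -0.0134  0.9987]
b1 [ 0.6221 -0.1119  0.11  ] depth pt max h [ 0.4189 -0.0134  0.9987]
b2 [ 0.4465 -0.0698  0.11  ] depth pt max h [ 0.4441 -0.0651  0.1134]
b3 [ 0.4948 -0.2434  0.11  ] depth pt max h [ 0.4189 -0.0134  0.9987]
large [ 0.6341 -0.1697  0.047 ] depth pt max h [ 0.6438 -0.1746  0.0502]
pivot [0.6171 0.0459 0.05  ] depth pt max h [0.6206 0.0505 0.058 ]
post [0.5397 0.1249 0.095 ] depth pt max h [0.544  0.1245 0.0988]
[[297 205  83  83 852]
 [214 239   7   6  31]] [[331.42370892 251.2899061 ]
 [217.25806452 241.64516129]]
```

View pics/c1.png

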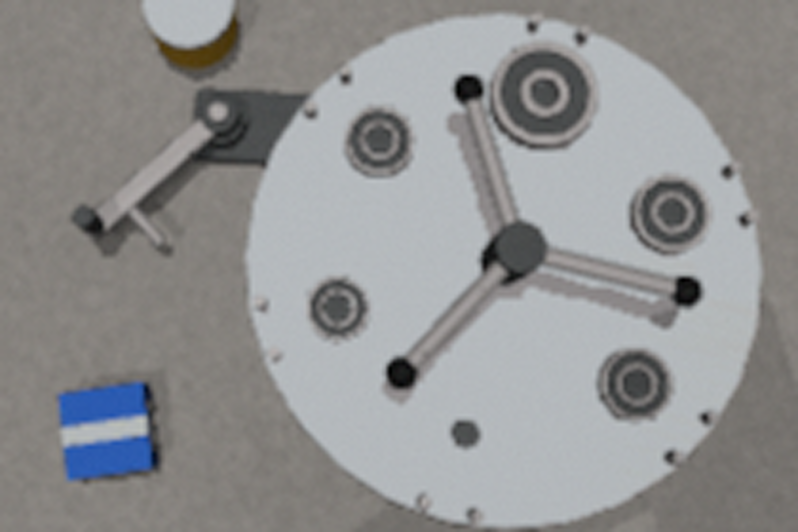

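The crop confirms the choice: the large bearing is at (545,92), between the two pins at (532,27) and (580,38). The rack angle is about -14°, the base x axis about 86.5°, and the centre (0.521,-0.142), so the rack needs about +100.5° CCW. I'll straddle the far spoke (ball at (468,88) in the crop) with the fingertips.

move_arm:
  delta_pos:
    - [2.7,-1.04,0]
    - [2.7,-1.04,0]
    - [2.7,-1.04,0]
    - [2.7,-1.04,0]
    - [2.7,-1.04,0]
    - [2.7,-1.04,0]
    - [2.7,-1.04,0]
    - [2.7,-1.04,0]
    - [2.7,-1.04,0]
    - [2.7,-1.04,0]
    - [2.7,-1.04,0]
    - [2.7,-1.04,0]
  twist:
    - [0,0,0]
    - [0,0,0]
    - [0,0,0]
    - [0,0,0]
    - [0,0,0]
    - [0,0,0]
    - [0,0,0]
    - [0,0,0]
    - [0,0,0]
    - [0,0,0]
    - [0,0,0]
    - [0,0,0]
  gripper: 3.4

```text
t: 1.1
tcp_pos: [0.4744, -0.2465, 0.2635]
ee_rot: [0.976, 0.217, -0.0, -0.0]
contact_force: [-0.1, -0.4, 0.3]
finger_gap: 0.0338
finger_force: 0.0
```

move_arm:
  delta_pos:
    - [2.7,-1.04,0]
    - [2.7,-1.04,0]
    - [2.7,-1.04,0]
    - [2.7,-1.04,0]
    - [2.7,-1.04,0]
    - [2.7,-1.04,0]
    - [0,0,2]
    - [0,0,2]
    - [0,0,2]
    - [0,0,0]
    - [0,0,0]
  twist:
    - [0,0,0]
    - [0,0,0]
    - [0,0,0]
    - [0,0,0]
    - [0,0,0]
    - [0,0,0]
    - [0,0,3]
    - [0,0,3]
    - [0,0,3]
    - [0,0,0]
    - [0,0,0]

```text
t: 2.02
tcp_pos: [0.5938, -0.1225, 0.2032]
ee_rot: [0.99, 0.141, -0.001, -0.001]
contact_force: [0.3, 0.2, -0.1]
finger_gap: 0.034
finger_force: 0.0
```

Run:
```python
from rig import *
import cv2,numpy as np
s=get_state();print(s['t'],s['tcp_pos'],s['ee_rot'],s['finger_gap'])
f=grab_frame('wrist');cv2.imwrite('pics/w1.png',f['color']);print(f['mount'])
```

```text
2.0167 [ 0.59375386 -0.1224644   0.20324297] [ 9.90061462e-01  1.40631143e-01 -9.17394130e-04 -5.84665150e-04] 0.03399777569174289
[[-3.07937566e-04  9.60705280e-01  2.77570296e-01  7.04079152e-02]
 [ 9.99999953e-01  2.93162246e-04  9.47328776e-05  7.96707831e-04]
 [ 9.63724405e-06  2.77570312e-01 -9.60705325e-01 -1.20408166e-01]
 [ 0.00000000e+00  0.00000000e+00  0.00000000e+00  1.00000000e+00]]
```

View pics/w1.png

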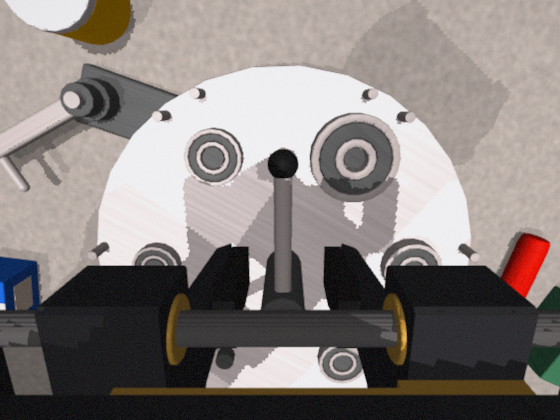

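The spoke runs vertically at column 283, centred between the fingers (248–325), and the large bearing is to its right at (355,158). Next I descend and start the arc.

move_arm:
  delta_pos:
    - [0,0,2]
    - [0,0,2]
    - [0,0,2]
    - [0,0,2]
    - [0,0,1.5]
    - [0,0,1]
    - [0,0,0]
  twist:
    - [0,0,0]
    - [0,0,0]
    - [0,0,0]
    - [0,0,0]
    - [0,0,0]
    - [0,0,0]
    - [0,0,0]

```text
t: 2.65
tcp_pos: [0.5938, -0.1226, 0.098]
ee_rot: [0.99, 0.14, -0.001, -0.0]
contact_force: [-0.4, -0.1, -0.4]
finger_gap: 0.034
finger_force: 0.0
```

move_arm:
  delta_pos:
    - [0,-0.132,0]
    - [0,-0.132,0]
    - [0,-0.132,0]
    - [0,-0.132,0]
    - [0,-0.132,0]
    - [0,-0.132,0]
    - [0,-0.132,0]
    - [0,-0.132,0]
    - [0,-0.132,0]
    - [0,-0.132,0]
    - [0,-0.132,0]
    - [0,-0.132,0]
  twist:
    - [0,0,-1]
    - [0,0,-1]
    - [0,0,-1]
    - [0,0,-1]
    - [0,0,-1]
    - [0,0,-1]
    - [0,0,-1]
    - [0,0,-1]
    - [0,0,-1]
    - [0,0,-1]
    - [0,0,-1]
    - [0,0,-1]

```text
t: 3.65
tcp_pos: [0.5883, -0.1083, 0.0988]
ee_rot: [0.97, 0.243, 0.0, 0.001]
contact_force: [1.4, -3.7, -0.7]
finger_gap: 0.0341
finger_force: 1.7
```

move_arm:
  delta_pos:
    - [-0.004,-0.2,0]
    - [-0.005,-0.263,0]
    - [-0.005,-0.263,0]
    - [-0.005,-0.263,0]
    - [-0.005,-0.263,0]
    - [-0.005,-0.263,0]
    - [-0.005,-0.263,0]
    - [-0.005,-0.263,0]
    - [-0.005,-0.263,0]
    - [-0.005,-0.263,0]
    - [-0.005,-0.263,0]
    - [-0.005,-0.263,0]
  twist:
    - [0,0,-1.5]
    - [0,0,-2]
    - [0,0,-2]
    - [0,0,-2]
    - [0,0,-2]
    - [0,0,-2]
    - [0,0,-2]
    - [0,0,-2]
    - [0,0,-2]
    - [0,0,-2]
    - [0,0,-2]
    - [0,0,-2]

```text
t: 4.65
tcp_pos: [0.569, -0.084, 0.0989]
ee_rot: [0.9, 0.437, 0.001, 0.0]
contact_force: [4.1, -1.0, -1.5]
finger_gap: 0.0341
finger_force: 1.9
```

move_arm:
  delta_pos:
    - [-0.005,-0.263,0]
    - [-0.005,-0.263,0]
    - [-0.005,-0.263,0]
    - [-0.005,-0.263,0]
    - [-0.005,-0.263,0]
    - [-0.005,-0.263,0]
    - [-0.005,-0.263,0]
    - [-0.005,-0.263,0]
    - [-0.005,-0.263,0]
    - [-0.005,-0.263,0]
    - [-0.005,-0.263,0]
    - [-0.005,-0.263,0]
  twist:
    - [0,0,-2]
    - [0,0,-2]
    - [0,0,-2]
    - [0,0,-2]
    - [0,0,-2]
    - [0,0,-2]
    - [0,0,-2]
    - [0,0,-2]
    - [0,0,-2]
    - [0,0,-2]
    - [0,0,-2]
    - [0,0,-2]

```text
t: 5.65
tcp_pos: [0.5409, -0.0698, 0.099]
ee_rot: [0.789, 0.614, 0.001, 0.0]
contact_force: [4.6, 1.1, -1.6]
finger_gap: 0.0337
finger_force: 1.9
```

move_arm:
  delta_pos:
    - [-0.005,-0.263,0]
    - [-0.005,-0.263,0]
    - [-0.005,-0.263,0]
    - [-0.005,-0.263,0]
    - [-0.005,-0.263,0]
    - [-0.005,-0.263,0]
    - [-0.005,-0.263,0]
    - [-0.005,-0.263,0]
    - [-0.005,-0.263,0]
    - [-0.005,-0.263,0]
    - [-0.005,-0.263,0]
    - [-0.005,-0.263,0]
  twist:
    - [0,0,-2]
    - [0,0,-2]
    - [0,0,-2]
    - [0,0,-2]
    - [0,0,-2]
    - [0,0,-2]
    - [0,0,-2]
    - [0,0,-2]
    - [0,0,-2]
    - [0,0,-2]
    - [0,0,-2]
    - [0,0,-2]

```text
t: 6.65
tcp_pos: [0.5094, -0.0685, 0.0989]
ee_rot: [0.644, 0.765, 0.001, 0.0]
contact_force: [3.1, 0.4, -0.7]
finger_gap: 0.0345
finger_force: 1.8
```

Run:
```python
from rig import *
import cv2,numpy as np
s=get_state();p=s['tcp_pos'];print(s['t'],p,s['q'],s['contact_force'])
q=s['ee_rot'];print('yaw',2*np.degrees(np.arctan2(q[1],q[0])),'polar',np.hypot(p[0]-.521,p[1]+.142),np.degrees(np.arctan2(p[1]+.142,p[0]-.521)))
f=grab_frame('top');np.savez('top1.npz',**f)
f2=grab_frame('wrist')
a=cv2.resize(f['color'][185:325,195:405],None,fx=2.66,fy=2.66,interpolation=cv2.INTER_CUBIC)
cv2.imwrite('pics/c2.png',a)
```

```text
6.65 [ 0.50938684 -0.06854866  0.09893411] [-3.64971143e-01  5.05744231e-01  1.63478597e+00  1.46744782e-03
  9.99866874e-01 -5.36078109e-01] [ 3.1117992   0.37091278 -0.70473416]
yaw 99.75831202472901 polar 0.07436373046104554 98.98448432991238
```

View pics/c2.png

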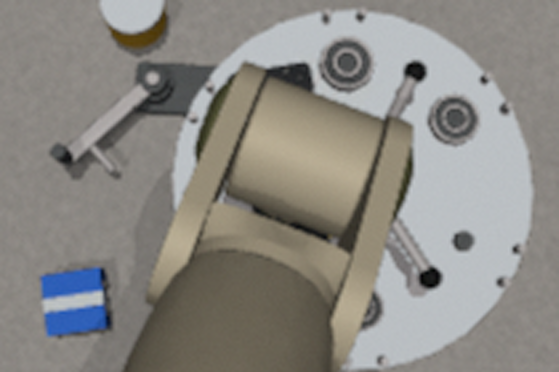

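The arm hides the middle of the rack. Two spoke balls show at crop (415,70) and (430,277), the empty spigot at (463,241), and the latch is still open with its post at (62,152).

Run:
```python
from h import *
f=np.load('top1.npz');C=np.array([.521,-.142])
for n,(a,b),z,o in [('b3',(415,70),.11,270),('b2',(430,277),.11,150),('empty',(463,241),.04,None)]:
    p=ray(f,195+a/2.66,185+b/2.66,z)[:2]-C;an=np.degrees(np.arctan2(p[1],p[0]))
    print(n,np.hypot(*p),an,(an-o)%360 if o else '')
f=np.load('top0.npz')
p=ray(f,195+465/3.8,185+432/3.8,.04)[:2]-C;print(np.degrees(np.arctan2(p[1],p[0])))
```

```text
b3 0.10497854903875763 -27.267502198737695 62.7324978012623
b2 0.10330100394379042 -148.28133853125698 61.718661468742994
empty 0.11416746637684208 -118.11988507709732 
165.6478455623075
```

move_arm:
  delta_pos:
    - [-0.005,-0.263,0]
    - [-0.005,-0.263,0]
    - [-0.005,-0.263,0]
    - [-0.005,-0.263,0]
    - [-0.005,-0.263,0]
    - [-0.005,-0.263,0]
    - [-0.005,-0.263,0]
    - [-0.005,-0.263,0]
    - [-0.005,-0.263,0]
    - [-0.005,-0.263,0]
  twist:
    - [0,0,-2]
    - [0,0,-2]
    - [0,0,-2]
    - [0,0,-2]
    - [0,0,-2]
    - [0,0,-2]
    - [0,0,-2]
    - [0,0,-2]
    - [0,0,-2]
    - [0,0,-2]

```text
t: 7.58
tcp_pos: [0.485, -0.078, 0.0989]
ee_rot: [0.503, 0.864, 0.0, 0.001]
contact_force: [3.4, -1.3, -1.2]
finger_gap: 0.0343
finger_force: 1.7
```

move_arm:
  delta_pos:
    - [0,-0.17,0]
    - [0,-0.13,0]
    - [0,-0.13,0]
    - [0,-0.065,0]
    - [0,-0.065,0]
    - [0,0,0]
    - [0,0,0]
    - [0,0.3,0]
    - [0,0.4,0]
    - [0,0.3,0]
    - [0,0,0]
  twist:
    - [0,0,-1.3]
    - [0,0,-1]
    - [0,0,-1]
    - [0,0,-0.5]
    - [0,0,-0.5]
    - [0,0,0]
    - [0,0,0]
    - [0,0,0]
    - [0,0,0]
    - [0,0,0]
    - [0,0,0]

```text
t: 8.5
tcp_pos: [0.4882, -0.0748, 0.0986]
ee_rot: [0.47, 0.883, -0.0, -0.0]
contact_force: [0.6, -0.7, -1.4]
finger_gap: 0.0339
finger_force: 0.0
```

Run:
```python
from rig import *
import cv2,numpy as np
s=get_state();p=s['tcp_pos'];print(s['t'],p,s['ee_rot'],s['contact_force'])
f=grab_frame('wrist');np.savez('w2.npz',**f,p=p,q=s['ee_rot']);cv2.imwrite('pics/w2.png',f['color']);np.savez('top2.npz',**grab_frame('top'))
```

```text
8.5 [ 0.48818042 -0.07479717  0.09861349] [ 4.70126130e-01  8.82599214e-01 -1.96374375e-05 -2.20825297e-04] [ 0.60403094 -0.74887483 -1.36804828]
```

View pics/w2.png

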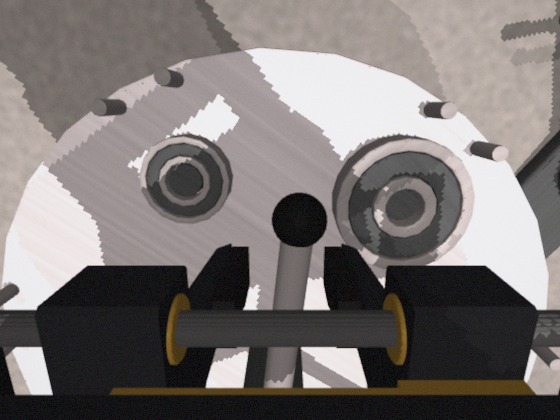

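The wrist view shows the large bearing at (404,205), with its rim pin tops at about (450,110) and (500,154). The spoke stands free between the fingers. Now I lift clear and measure from above.

Run:
```python
import numpy as np
from scipy.spatial.transform import Rotation as Ro
f=np.load('w2.npz');K=f['K'];M=f['mount'];R=Ro.from_quat(f['q']).as_matrix();C=np.array([.521,-.142])
L=[]
for u,v in [(450,110),(500,154)]:
    d=R@M[:3,:3]@np.array([(u-K[0,2])/K[0,0],-(v-K[1,2])/K[1,1],-1]);o=R@M[:3,3]+f['p']
    p=o+d*(.05-o[2])/d[2];L.append(p[:2]);print(p,np.hypot(*(p[:2]-C)))
m=sum(L)/2-C;print(np.hypot(*(L[0]-L[1])),np.degrees(np.arctan2(m[1],m[0])))
```

```text
[0.51290219 0.02291815 0.05      ] 0.1651168375675187
[0.54656706 0.02082622 0.05      ] 0.16482127293571314
0.03372980938878806 86.9489397747532
```

move_arm:
  delta_pos:
    - [0,0,-1]
    - [0,0,-2]
    - [0,0,-2]
    - [0,0,-3]
    - [0,0,-3]
    - [-3,0,0]
    - [-3.5,0,0]
    - [-3.5,0,0]
    - [-3.5,0,0]
    - [-3.5,0,0]
    - [-3.5,0,0]
    - [0,0,0]
  twist:
    - [0,0,0]
    - [0,0,0]
    - [0,0,0]
    - [0,0,0]
    - [0,0,0]
    - [0,0,0]
    - [0,0,0]
    - [0,0,0]
    - [0,0,0]
    - [0,0,0]
    - [0,0,0]
    - [0,0,0]

```text
t: 9.6
tcp_pos: [0.6038, -0.2502, 0.2072]
ee_rot: [0.472, 0.882, -0.0, 0.0]
contact_force: [-0.1, 0.9, -0.6]
finger_gap: 0.0335
finger_force: 0.0
```

Run:
```python
from rig import *
import cv2,numpy as np
s=get_state();p=s['tcp_pos'];print(s['t'],p,s['ee_rot'],s['contact_force'])
f=grab_frame('top');np.savez('top3.npz',**f)
cv2.imwrite('pics/c3.png',cv2.resize(f['color'][185:325,195:405],None,fx=3.8,fy=3.8,interpolation=cv2.INTER_CUBIC))
```

```text
9.6 [ 0.60375177 -0.25019778  0.20718898] [ 4.71863568e-01  8.81671455e-01 -4.07982890e-04  2.26187707e-04] [-0.12034023  0.89526157 -0.57755954]
```

View pics/c3.png

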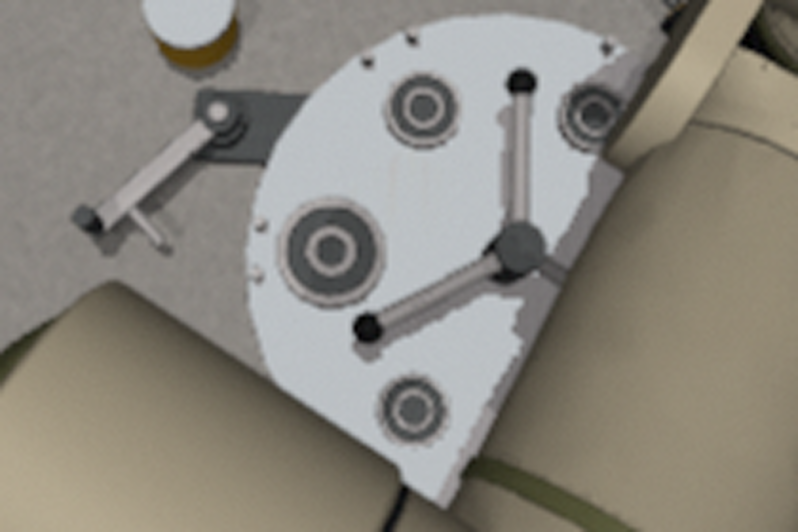

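The pins outside the large bearing are at crop (262,226) and (258,274), the pivot at (218,110), and the post at (88,218) with the tooth tip at (167,245).

Run:
```python
from h import *
f=np.load('top3.npz');C=np.array([.521,-.142])
A=lambda p:np.degrees(np.arctan2(p[1],p[0]))
g=lambda a,b,z:ray(f,195+a/3.8,185+b/3.8,z)[:2]
p1,p2=g(262,226,.05),g(258,274,.05);m=(p1+p2)/2-C
print('pins',p1,p2,np.hypot(*(p1-p2)),np.hypot(*m),A(m))
l=g(331,251,.047)-C;print('large',np.hypot(*l),A(l))
print('b3',A(g(521,81,.11)-C)-270+360,'b2',(A(g(367,328,.11)-C)-150)%360)
for z in(.046,.058):
    pv=g(218,110,z);r=pv-C;print('pivot',pv,np.hypot(*r),'base',A(r)+23.55)
po=g(88,212,.095);print('post',po,po-pv,np.hypot(*(po-pv)),A(po-pv))
t=g(167,245,.04);print('tooth',t,np.hypot(*(t-pv)),A(t-pv))
```

```text
pins [0.54241069 0.01751191] [0.51105291 0.01979939] 0.03144110577113132 0.16075786557126787 87.95669353714739
large 0.11447182069231861 87.240347569132
b3 88.06172688024532 b2 327.23733837436055
pivot [0.62070234 0.04778516] 0.21438042050444223 base 85.83511628026415
pivot [0.61816036 0.04701477] 0.21252463330093127 base 86.3452122106118
post [0.54498825 0.12470263] [-0.07317211  0.07768786] 0.10672188665729777 133.2854582781807
tooth [0.53092303 0.08031199] 0.09337589685165276 159.10887315862777
```

The rack is at about 87.3° against a base angle of about 86.3°. That is ~3 mm off at the rim, well inside the 9 mm allowed. Next I turn the tool, go over beyond the post, and check.

move_arm:
  delta_pos:
    - [0,0,0]
    - [0,0,0]
    - [0,0,0]
    - [0,0,0]
    - [0,0,0]
    - [0,0,0]
    - [0,0,0]
    - [0,0,0]
    - [0,0,0]
    - [0,0,0]
    - [0,0,0]
    - [0,0,0]
  twist:
    - [0,0,6.64]
    - [0,0,6.64]
    - [0,0,6.64]
    - [0,0,6.64]
    - [0,0,6.64]
    - [0,0,6.64]
    - [0,0,6.64]
    - [0,0,6.64]
    - [0,0,6.64]
    - [0,0,6.64]
    - [0,0,6.64]
    - [0,0,6.64]
  gripper: 0
  newtons: 20

```text
t: 10.65
tcp_pos: [0.6016, -0.2442, 0.2089]
ee_rot: [0.927, 0.374, -0.0, -0.0]
contact_force: [-0.5, -0.2, -0.3]
finger_gap: 0.0005
finger_force: 0.0
```

move_arm:
  delta_pos:
    - [2.14,-2.61,0]
    - [2.14,-2.61,0]
    - [2.14,-2.61,0]
    - [2.14,-2.61,0]
    - [2.14,-2.61,0]
    - [2.14,-2.61,0]
    - [2.14,-2.61,0]
    - [2.14,-2.61,0]
    - [2.14,-2.61,0]
    - [2.14,-2.61,0]
    - [2.14,-2.61,0]
    - [2.14,-2.61,0]
  twist:
    - [0,0,0]
    - [0,0,0]
    - [0,0,0]
    - [0,0,0]
    - [0,0,0]
    - [0,0,0]
    - [0,0,0]
    - [0,0,0]
    - [0,0,0]
    - [0,0,0]
    - [0,0,0]
    - [0,0,0]

```text
t: 11.65
tcp_pos: [0.5663, 0.1603, 0.209]
ee_rot: [0.926, 0.377, -0.0, -0.0]
contact_force: [1.0, 0.1, -0.0]
finger_gap: 0.0002
finger_force: 0.0
```

move_arm:
  delta_pos:
    - [0,0,0]
    - [0,0,0]
  twist:
    - [0,0,0]
    - [0,0,0]

```text
t: 11.82
tcp_pos: [0.5666, 0.1599, 0.2089]
ee_rot: [0.926, 0.378, -0.0, -0.0]
contact_force: [0.7, 0.5, 0.5]
finger_gap: 0.0004
finger_force: 0.0
```

Run:
```python
from rig import *
import cv2,numpy as np
s=get_state();p=s['tcp_pos'];q=s['ee_rot'];print(s['t'],p,q,s['contact_force'],'yaw',2*np.degrees(np.arctan2(q[1],q[0])),s['q'],s['finger_gap'])
f=grab_frame('scene');cv2.imwrite('pics/c4.png',cv2.resize(f['color'][110:270,230:430],None,fx=3.5,fy=3.5,interpolation=cv2.INTER_CUBIC))
```

```text
11.8167 [0.56660181 0.15986317 0.20887844] [ 9.25866992e-01  3.77849516e-01 -2.37042958e-04 -3.02905844e-05] [0.74886919 0.47045471 0.50270563] yaw 44.4010817121407 [ 7.40958841e-02  4.90920198e-01  1.27732857e+00 -9.02624777e-05
  1.37381356e+00  8.69964830e-01] 0.00037860998202233055
```

View pics/c4.png

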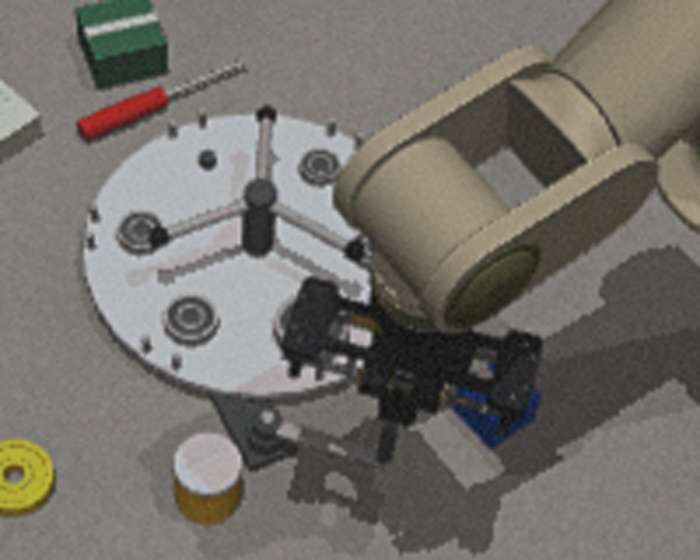

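The closed gripper stands outside the post at (390,440), with nothing under the fingers. I descend and make contact.

move_arm:
  delta_pos:
    - [0,0.3,2]
    - [0,0.3,2]
    - [0,0,2]
    - [0,0,2]
    - [0,0,2]
    - [0,0,2]
    - [-0.8,0,0]
    - [-0.7,0,0]
    - [-0.5,0,0]
    - [-0.3,0,0]
    - [-0.2,0,0]
    - [0,0,0]
  twist:
    - [0,0,0]
    - [0,0,0]
    - [0,0,0]
    - [0,0,0]
    - [0,0,0]
    - [0,0,0]
    - [0,0,0]
    - [0,0,0]
    - [0,0,0]
    - [0,0,0]
    - [0,0,0]
    - [0,0,0]

```text
t: 12.87
tcp_pos: [0.5543, 0.136, 0.0898]
ee_rot: [0.927, 0.376, 0.001, 0.0]
contact_force: [1.1, 0.8, -0.4]
finger_gap: 0.0001
finger_force: 0.0
```

move_arm:
  delta_pos:
    - [-0.192,-0.028,0]
    - [-0.192,-0.028,0]
    - [-0.192,-0.028,0]
    - [-0.192,-0.028,0]
    - [-0.192,-0.028,0]
    - [-0.192,-0.028,0]
    - [-0.192,-0.028,0]
    - [-0.192,-0.028,0]
  twist:
    - [0,0,-1]
    - [0,0,-1]
    - [0,0,-1]
    - [0,0,-1]
    - [0,0,-1]
    - [0,0,-1]
    - [0,0,-1]
    - [0,0,-1]

```text
t: 13.53
tcp_pos: [0.5421, 0.1264, 0.0887]
ee_rot: [0.898, 0.441, 0.0, -0.0]
contact_force: [1.3, 0.2, 0.1]
finger_gap: 0.0004
finger_force: 0.6
```

move_arm:
  delta_pos:
    - [-0.288,-0.042,0]
    - [-0.288,-0.042,0]
    - [-0.288,-0.042,0]
    - [-0.288,-0.042,0]
    - [-0.288,-0.042,0]
    - [-0.288,-0.042,0]
    - [-0.288,-0.042,0]
    - [-0.288,-0.042,0]
    - [-0.288,-0.042,0]
    - [-0.288,-0.042,0]
    - [-0.288,-0.042,0]
    - [-0.288,-0.042,0]
  twist:
    - [0,0,-1.5]
    - [0,0,-1.5]
    - [0,0,-1.5]
    - [0,0,-1.5]
    - [0,0,-1.5]
    - [0,0,-1.5]
    - [0,0,-1.5]
    - [0,0,-1.5]
    - [0,0,-1.5]
    - [0,0,-1.5]
    - [0,0,-1.5]
    - [0,0,-1.5]

```text
t: 14.53
tcp_pos: [0.5206, 0.099, 0.0887]
ee_rot: [0.818, 0.576, -0.0, -0.0]
contact_force: [0.8, 1.6, -0.2]
finger_gap: -0.0002
finger_force: 0.6
```

move_arm:
  delta_pos:
    - [-0.192,-0.028,0]
    - [-0.192,-0.028,0]
    - [-0.192,-0.028,0]
    - [-0.192,-0.028,0]
    - [-0.192,-0.028,0]
    - [-0.192,-0.028,0]
    - [-0.192,-0.028,0]
    - [-0.192,-0.028,0]
    - [-0.192,-0.028,0]
    - [-0.192,-0.028,0]
    - [-0.192,-0.028,0]
  twist:
    - [0,0,-1]
    - [0,0,-1]
    - [0,0,-1]
    - [0,0,-1]
    - [0,0,-1]
    - [0,0,-1]
    - [0,0,-1]
    - [0,0,-1]
    - [0,0,-1]
    - [0,0,-1]
    - [0,0,-1]

```text
t: 15.45
tcp_pos: [0.5124, 0.0793, 0.0888]
ee_rot: [0.759, 0.651, 0.0, -0.0]
contact_force: [1.0, 0.1, -0.5]
finger_gap: 0.0006
finger_force: 0.6
```

move_arm:
  delta_pos:
    - [-0.1,-0.014,0]
    - [-0.1,-0.014,0]
    - [-0.1,-0.014,0]
    - [-0.1,-0.014,0]
    - [-0.1,-0.014,0]
    - [-0.1,-0.014,0]
    - [-0.1,-0.014,0]
    - [-0.1,-0.014,0]
    - [0,0,0]
  twist:
    - [0,0,-0.5]
    - [0,0,-0.5]
    - [0,0,-0.5]
    - [0,0,-0.5]
    - [0,0,-0.5]
    - [0,0,-0.5]
    - [0,0,-0.5]
    - [0,0,-0.5]
    - [0,0,0]

```text
t: 16.2
tcp_pos: [0.5105, 0.072, 0.0888]
ee_rot: [0.736, 0.677, 0.0, -0.0]
contact_force: [1.8, 3.4, -1.2]
finger_gap: 0.0003
finger_force: 2.0
```

move_arm:
  delta_pos:
    - [-0.08,0,0]
    - [-0.08,0,0]
    - [-0.08,0,0]
    - [0,0,0]
  twist:
    - [0,0,-0.4]
    - [0,0,-0.4]
    - [0,0,-0.4]
    - [0,0,0]

```text
t: 16.53
tcp_pos: [0.5102, 0.0715, 0.0888]
ee_rot: [0.729, 0.685, 0.002, -0.001]
contact_force: [2.8, 18.1, -0.4]
finger_gap: 0.0002
finger_force: 8.8
```

There is a firm stop at the expected place (18 N, post at the closed position). I back off, lift, retreat and look.

move_arm:
  delta_pos:
    - [0.4,0,0]
    - [0.8,0,0]
    - [1,0,0]
    - [1,0,0]
    - [0,0,-2]
    - [0,0,-3]
    - [0,0,-3]
    - [0,0,-3]
    - [2,0,0]
    - [3,0,0]
    - [3,0,0]
    - [3,0,0]
  twist:
    - [0,0,0]
    - [0,0,0]
    - [0,0,0]
    - [0,0,0]
    - [0,0,0]
    - [0,0,0]
    - [0,0,0]
    - [0,0,0]
    - [0,0,0]
    - [0,0,0]
    - [0,0,0]
    - [0,0,0]

```text
t: 17.53
tcp_pos: [0.5188, 0.2128, 0.199]
ee_rot: [0.729, 0.684, -0.0, 0.0]
contact_force: [0.2, 0.1, -0.2]
finger_gap: 0.0004
finger_force: 0.0
```

move_arm:
  delta_pos:
    - [3,0,0]
    - [3,0,-1]
    - [3,0,-1]
    - [3,0,0]
    - [3,0,0]
    - [0,0,0]
    - [0,0,0]
  twist:
    - [0,0,0]
    - [0,0,0]
    - [0,0,0]
    - [0,0,0]
    - [0,0,0]
    - [0,0,0]
    - [0,0,0]

```text
t: 18.12
tcp_pos: [0.5277, 0.3624, 0.2181]
ee_rot: [0.728, 0.686, -0.0, -0.0]
contact_force: [0.9, -0.4, -0.2]
finger_gap: 0.0003
finger_force: 0.0
```

Run:
```python
from rig import *
import cv2,numpy as np
s=get_state();print(s['t'],s['tcp_pos'],s['contact_force'])
f=grab_frame('top');np.savez('top4.npz',**f)
cv2.imwrite('pics/c5.png',cv2.resize(f['color'][165:325,165:405],None,fx=3.33,fy=3.33,interpolation=cv2.INTER_CUBIC))
```

```text
18.1167 [0.52772693 0.36243929 0.21813846] [ 0.91579485 -0.41772479 -0.24155933]
```

View pics/c5.png

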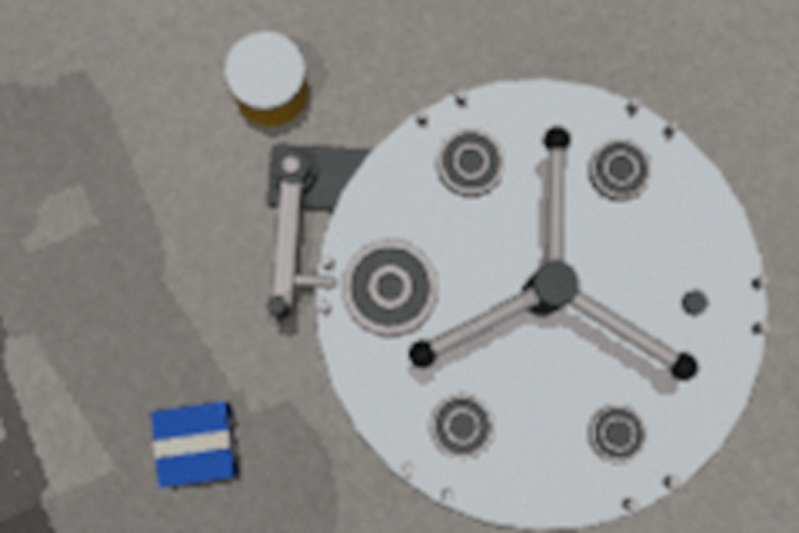

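The tooth (y≈283) lies between the two pins at (328,264) and (325,308) outside the large bearing. The arm is clear, and the bystanders in view are unmoved. One numeric check of closure remains.

Run:
```python
from h import *
f=np.load('top4.npz');g=lambda a,b,z:ray(f,165+a/3.33,165+b/3.33,z)[:2]
d=g(279,303,.095)-g(291,163,.058);print(np.hypot(*d),np.degrees(np.arctan2(d[1],d[0])))
t=g(331,283,.046)-np.array([.521,-.142]);print(np.hypot(*t),np.degrees(np.arctan2(t[1],t[0])))
```

```text
0.1090532014277033 177.64647873373835
0.1585903261455292 87.05536983230765
```

Latch at its closed angle (177.6° measured, about 176.4° expected, within error). I hand in.

```bash
python3 -c "
from rig import *
print(close_job())"
```

```text
the job is handed in; nothing more can be done
None
```

The rack is turned so the largest bearing faces the latch, the latch is closed against its stop with the tooth between that bearing's pins, the arm is clear, and the job was handed in at about 18 s.

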